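Turn the recipe leaf and swing the page keeper over it

TASK

Using fingertips only, push the half-raised leaf of the recipe book right over the spine and press it down flat on the other page, without flinging or slamming it. Then push the post of the page keeper round until the keeper arm reaches fully in over the flat leaf. Do not pinch the leaf between the fingers, do not swing the keeper before the leaf is down, and leave the bun, the tin and the dough scraper where they are.

Things in the scene. Friction and masses are not known exactly. Their poses are not given: they have to be found in the camera images.
- book: Recipe book fixed to the table. Grey board 200 mm along x, y from -160 to +200 mm, 10 mm thick. Origin on the spine line at table height; x along the spine (away from the robot at yaw 0), y to the side onto which the leaf is to be turned, z up. White leaves lie on both sides of the spine (x +-85 mm, 12 to 145 mm from it, top 20 mm above the table).
- spine_mid (a point): Hinge axis of the leaf (along the book's x) at the middle of the spine, 22 mm above the table. Steel rings of 9.5 mm radius and a rod sit on it, with small end blocks up to 31 mm above the table at x = +-96 mm.
- leaf (a joint): Leaf angle (rad): 0 flat on the book's -y side, pi/2 upright, pi (firm stop) flat on the +y side. Starts half raised (0.55 to 0.85). Stiff sheet 170 mm along the spine, from 12 to 145 mm off the hinge axis, 5 mm thick, about 0.15 kg; the stiff hinge keeps it wherever it is left (2 to 3 N at its free edge turns it). When flat its upper face is 25 mm above the table.
- leaf_edge (a point): Middle of the leaf's free edge, 145 mm from the hinge axis. On each face of the leaf a paper card (146 mm along the spine, 108 mm across it) is laminated, inset 12 mm from the ends and 13.5 mm from the free edge.
- keeper (a joint): Page keeper's angle (rad) about its upright pivot: 0 = parked beside the page, arm pointing to the book's -x; grows anticlockwise seen from above to a stop at 1.58, where the arm points to the book's -y over the turned leaf. Starts at 0 to 0.15 and stays where it is left; under 2 N at the post moves it.
- keeper_pivot (a point): Pivot of the keeper, in the board's margin at x = 50, y = 170 mm of the book, 31 mm above the table. The arm is steel, 14 mm wide, its underside 28.5 mm above the table (3.5 mm above the flat leaf).
- keeper_post (a point): Top centre of the upright black post at the arm's free end, 75 mm from the pivot; diameter 18 mm, from 28.5 to 58.5 mm above the table.
- bun: Bystander: loose bread bun, 80 mm across, 48 mm high, beyond the book. Origin under its centre.
- tin: Bystander: small loose tin, 56 mm across, 60 mm high, beyond the book. Origin under its centre.
- scraper: Bystander: loose steel dough scraper, lying, about 85 by 115 mm, 16 mm high, beside the book's -y edge. Origin under its centre.

How it is judged (in metres and radians):
On the way, in this order (a step that is already met when the one before it is completed fails the run):
1. the leaf lies flat on the other side (value of joint leaf above 3.06 rad), for 0.2 s.
2. the keeper reaches in over the flat leaf (value of joint keeper above 1.3 rad and value of joint leaf above 3.06 rad), for 0.2 s.
At the end, for the whole second after the job is handed in: The leaf lies flat on the other side (joint over 3.06 of 3.14 rad, its edge within 12 mm of flat), the keeper is swung in over it (over 1.3 of 1.58 rad), both at rest, and the bun, tin and scraper are within 20 mm of where they began (all of step 2 and velocity of joint leaf between -0.1 and 0.1 rad/s and velocity of joint keeper between -0.1 and 0.1 rad/s and distance of each of bun, tin, scraper from where it was at the start of the episode below 0.02 m); the robot touches nothing.
It fails at once if the leaf is pinched: fingers press on the cards of both its faces at once (over 1 N each) (contact force between the fingers and leaf_c1 above 1 N and contact force between the fingers and leaf_c2 above 1 N).
It fails at once if the leaf is flung or slammed (faster than 5 rad/s) (velocity of joint leaf above 5 rad/s or velocity of joint leaf below -5 rad/s).
It fails at once if the keeper is swung in (past 0.5 rad) while the leaf is not down (below 2.9 rad) (value of joint keeper above 0.5 rad and value of joint leaf below 2.9 rad).
It fails at once if the bun, the tin or the scraper is moved or lifted by over 20 mm (distance of any of bun, tin, scraper from where it was at the start of the episode above 0.02 m).
It also fails if it takes over 51 s, if anything falls off the work surface, if the arm or the gripper's body presses on something with over 40 N, if the wrist force passes 120 N, or if a joint passes its speed limit or range.

ROBOT

A 6-joint arm with a two-finger parallel gripper is mounted at the origin on the work surface. World frame = base frame: x ahead of the robot, y to its left, z up, the work surface at z = 0. Lengths are in mm, angles in rad, forces in N, time in s.
With the tool pointing down it reaches from about 275 to 1000 mm from the base axis. Payload 8.4 kg.
Tool frame: the origin (TCP) lies between the finger pads; the fingertips stand 8 mm ahead of it and the grasp point (between the pads) lies 11 mm behind it (tcp_to_tips is the distance from the TCP to the fingertips, in mm); z points along the fingers, y is the line along which they close (so a half turn about z gives the same grasp; the last joint's range is limited). The gripper opens to 85 mm and grips with 20 to 120 N. Pads are 22 mm wide; open, the fingers measure 114 mm over their backs; the gripper's body (76 mm by 85 mm) begins 54 mm behind the grasp point. The pads swing forward as they close: fully open they stand 13 mm farther back than shut.
Start: joints at [-1.307, 0.353, 1.633, -0, 1.155, -0.002], TCP at [164.174, -603.055, 239.281] pointing down, gripper open.
Joint ranges: [-2.63, 2.63], [-0.92, 2.1], [0.06, 2.66], [-1.3, 4.44], [0, 2.69], [-3.02, 3.02]. Speed limits (rad/s): [2.22, 2.22, 2.79, 3.14, 3.14, 3.14].

INTERFACE

Orientations are given as [roll, pitch, yaw] about the fixed x, y, z axes, in that order (R = Rz(yaw) Ry(pitch) Rx(roll)).
In Python, from rig import * gives the robot as it stands.
- The arm moves only by the tool step_arm, never from a script. Its argument "motion" is a list of rows, each an object with "claw": the finger opening in mm, from 0 to 85.4; "delta_pos": the shift along the tool's x, y, z in mm, a list of three; "turn": the turn about the tool's z in rad. In form: [{"claw": claw, "delta_pos": [dx, dy, dz], "turn": turn}, ...]. A call has 1 to 8 rows; each row shifts and turns the commanded pose from where the row before left it, along the tool's axes as they then stand; what a row does not reach is not made up. A row lasts 1/12 s, in which the tool goes at most 41.7 mm and 7.16 degrees, less where a joint would pass 70% of its speed; a pose out of reach is approached as far as the arm can. A call is refused whole if a number of a shift passes 41.7 or a number of a turn 0.125, either way. A call with a gripper value outside its range is refused whole. The fingers move at their own pace and stop on an object; "force" is the grip in N (left out, the last holds). Time passes only in rows, so rows that do not move let the fingers close. It gives the time, the measured TCP pose, the force, the opening and the grip force at its end, in the units of the state.
- sense(): the state, without advancing time (a new reading comes with each control period).
- grab_frame(name): name is "side" or "top" or "wrist"; returns a dict with "img" (400x640x3 uint8, red, green, blue), "vertical_fov" (degrees; the focal length in pixels is half the picture's height over the tangent of half this angle, whatever the lens; pixels are square), "cx", "cy" (the principal point, pixels), "D" ([k1, k2, p1, p2, k3] as OpenCV has them; the pictures are not rectified), "R" (3x3) and "t" (3): a world point X has camera coordinates R X + t. Camera axes: x right, y down, z forward; pixel columns grow to the right and rows downward; lengths in mm; the calibration is good to about 2 mm. A picture is of the moment at which its call begins. There is no depth.
- sign_off(): hands the job in; it is judged then, once.
The state is a dict: "clock": time; "qpos": joint angles; "qvel": joint speeds; "joint_efforts": joint torques, N m; "eef_pos": TCP position; "tcp_rot": TCP orientation; "contact_force": force on the tool from outside, world axes, zero at the start; "wrist_torque": the same for the moment, N m; "opening": opening from 0.0 (shut) to 1.0 (fully open); "grasp_force": force on a finger pad.
Only numpy, scipy, OpenCV 4.12 (cv2) and the standard library are available. Lean on these libraries where they do the work, as an engineer would, in place of code of your own. Each camera call takes 0.05 s, during which the arm holds its last target. There are 200 camera calls.

## Working session

There is one attempt and no reset: what is moved stays moved. The work goes in short steps, Python scripts to look and compute and a tool call to move; the robot and the scene stay as the last step left them, time stands still between calls to the robot, and variables do not carry over. Pictures are saved under pics/ and viewed, at most 10 in all, crops included, and the job is handed in when it is done.

Besides the shell and the picture viewer there is one more tool, called after "Emit:" by a JSON object that holds its "method" and its "body", one argument or row to a line. step_arm: Moves the arm, as the interface text tells. Its arguments: {"type":"object","properties":{"motion":{"type":"array","items":{"type":"object","properties":{"claw":{"type":"number"},"delta_pos":{"type":"array","items":{"type":"number"}},"turn":{"type":"number"}}}},"force":{"type":"number"}},"required":["motion"]}

```bash
mkdir -p pics; ls; python3 - <<'E'
from rig import *
import cv2,pickle
s=sense();print(s)
for n in("top","side"):
    f=grab_frame(n);pickle.dump(f,open(n+".pkl","wb"));cv2.imwrite(f"pics/{n}0.png",f["img"][:,:,::-1])
    print(n,f["vertical_fov"],f["cx"],f["cy"],f["D"],f["R"],f["t"])
E
```

```text
pics
{'clock': 0.0, 'qpos': array([-1.30742414e+00,  3.53632871e-01,  1.63412256e+00, -2.87086329e-05,
        1.15516902e+00, -2.40589057e-03]), 'qvel': array([-0.0014588 , -0.00188207, -0.00094049,  0.00036869,  0.00014267,
        0.00025071]), 'joint_efforts': array([ 2.78842366e-03, -6.05241466e+01, -3.42063582e+01,  2.62683634e-04,
        9.27218789e-03,  1.52792083e-06]), 'eef_pos': array([ 164.03414425, -602.6268857 ,  238.57615236]), 'tcp_rot': array([-3.14026079e+00,  2.30447658e-05,  2.65789703e-01]), 'contact_force': array([-0.18439557,  1.24163664, -0.46005352]), 'wrist_torque': array([-0.01716853, -0.00310835,  0.04223474]), 'grasp_force': 0.0, 'opening': 1.0010090827150389}
top 43.73818756872486 322.7589740969942 202.04995824838824 [-0.05254716  0.          0.          0.          0.        ] [[ 4.45414801e-04 -9.99997930e-01 -1.98536022e-03]
 [-9.88954147e-01 -1.46221644e-04 -1.48221703e-01]
 [ 1.48221106e-01  2.02945036e-03 -9.88952165e-01]] [ -19.25397523  624.32900025 1003.23880685]
side 45.882292529658145 323.58847959571796 198.40573449221384 [-0.02953153  0.          0.          0.          0.        ] [[-0.98048411 -0.19658686 -0.00212565]
 [-0.13024582  0.6576288  -0.74199757]
 [ 0.14726486 -0.72723997 -0.6703992 ]] [ 599.28149378  155.8769704  1070.60019729]
```

View pics/top0.png

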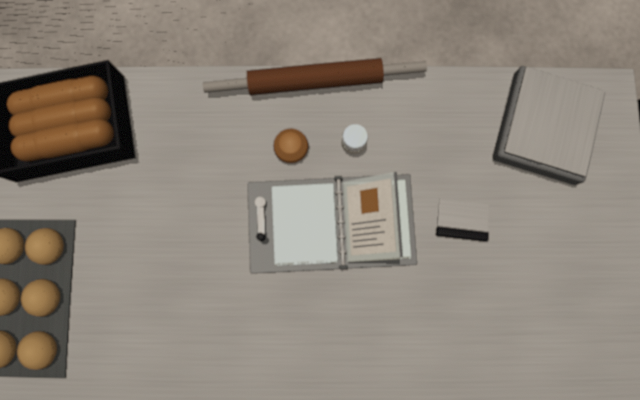

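View pics/side0.png

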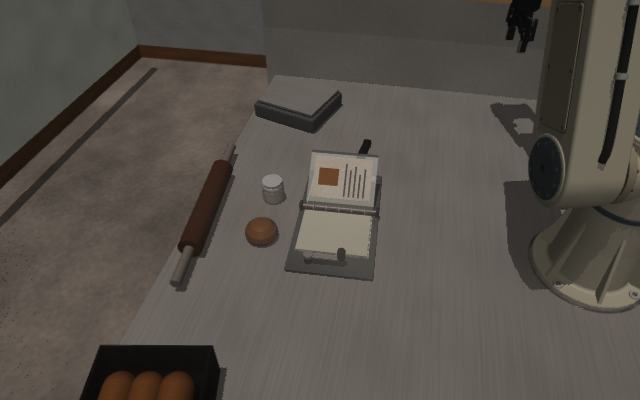

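```bash
python3 - <<'E'
import pickle,cv2
f=pickle.load(open("top.pkl","rb"))["img"][165:285,238:438,::-1]
cv2.imwrite("pics/crop.png",cv2.resize(f,None,fx=4,fy=4,interpolation=cv2.INTER_CUBIC))
E
cat > h.py <<'E'
import numpy as np,cv2,pickle
from rig import *
def K(f):
    F=200/np.tan(np.radians(f["vertical_fov"]/2)); return np.array([[F,0,f["cx"]],[0,F,f["cy"]],[0,0,1.]])
def proj(f,X):
    return cv2.projectPoints(np.array(X,float).reshape(-1,1,3),cv2.Rodrigues(np.array(f["R"]))[0],np.array(f["t"],float),K(f),np.array(f["D"]))[0].reshape(-1,2)
def ray(f,uv,z):
    p=cv2.undistortPoints(np.array([[uv]],float),K(f),np.array(f["D"]))[0,0]
    R=np.array(f["R"]);c=-R.T@f["t"];d=R.T@np.array([*p,1]);return c+d*(z-c[2])/d[2]
E
```

```text
(no output)
```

View pics/crop.png

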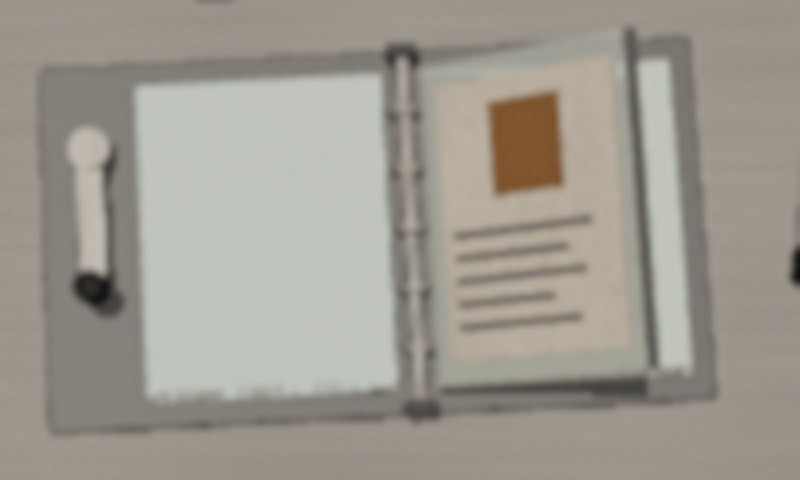

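```bash
python3 - <<'E'
from h import *
from scipy.optimize import least_squares
f=pickle.load(open("top.pkl","rb"))
px=np.array([[40,70],[690,38],[715,398],[52,433],[88,147],[92,285],[628,30],[651,372],[401,50],[421,412]],float)
px=(px+.5)/4-.5+[238,165]
def model(p):
    x,y,w,a,k=p;c,s=np.cos(w),np.sin(w)
    e=lambda X:[X,-145*np.cos(a),22+145*np.sin(a)]
    L=[[100,200,10],[100,-160,10],[-100,-160,10],[-100,200,10],[50,170,36],[50-75*np.cos(k),170-75*np.sin(k),58.5],e(85),e(-85),[98,0,31],[-98,0,31]]
    return [[x+c*X-s*Y,y+s*X+c*Y,Z] for X,Y,Z in L]
r=least_squares(lambda p:(proj(f,model(p))-px).ravel(),[480,-60,0,.7,.1])
print(r.x,np.round(r.fun.reshape(-1,2),1).tolist())
g=pickle.load(open("side.pkl","rb"));print(proj(g,model(r.x)).round().tolist())
for n,u,z in(("bun",(291,145),20),("tin",(355,131),60),("scr",(463,220),10)):print(n,ray(f,u,z))
E
```

```text
[ 5.84899867e+02 -5.69886185e+01  4.83990100e-02  7.22829857e-01
  3.31930033e-02] [[-0.7, -0.5], [0.3, -0.2], [0.8, 1.1], [-1.2, 0.5], [0.1, 0.3], [0.0, 0.0], [-0.1, -0.7], [0.2, -0.1], [0.3, -0.8], [0.2, 0.2]]
[[283.0, 269.0], [310.0, 169.0], [382.0, 176.0], [372.0, 279.0], [307.0, 254.0], [340.0, 250.0], [311.0, 149.0], [378.0, 155.0], [300.0, 202.0], [378.0, 210.0]]
bun [755.23833575  50.9287359   20.        ]
tin [775.15099534 -87.61240057  60.        ]
scr [ 590.33636139 -324.32699694   10.        ]
```

Emit:
{"method": "step_arm", "body": {
  "motion": [
    {"claw": 0,"delta_pos": [0,0,0],"turn": 0.0545},
    {"claw": 0,"delta_pos": [0,0,0],"turn": 0.0545},
    {"claw": 0,"delta_pos": [0,0,0],"turn": 0.0545},
    {"claw": 0,"delta_pos": [0,0,0],"turn": 0.0545},
    {"claw": 0,"delta_pos": [15,-12,0],"turn": 0},
    {"claw": 0,"delta_pos": [25,-21,0],"turn": 0},
    {"claw": 0,"delta_pos": [28,-23,0],"turn": 0},
    {"claw": 0,"delta_pos": [28,-23,0],"turn": 0}
  ],
  "force": 20
}}

```text
clock: 0.77
eef_pos: [256.6, -518.5, 238.8]
tcp_rot: [-3.141, 0.0, 0.046]
contact_force: [0.5, -0.2, -1.2]
opening: -0.0
grasp_force: 0.0
```

Emit:
{"method": "step_arm", "body": {
  "motion": [
    {"claw": 0,"delta_pos": [28,-24,0],"turn": 0},
    {"claw": 0,"delta_pos": [28,-24,0],"turn": 0},
    {"claw": 0,"delta_pos": [28,-24,0],"turn": 0},
    {"claw": 0,"delta_pos": [28,-24,0],"turn": 0},
    {"claw": 0,"delta_pos": [28,-24,0],"turn": 0},
    {"claw": 0,"delta_pos": [28,-24,0],"turn": 0},
    {"claw": 0,"delta_pos": [28,-24,0],"turn": 0},
    {"claw": 0,"delta_pos": [28,-24,0],"turn": 0}
  ]
}}

```text
clock: 1.43
eef_pos: [471.8, -315.5, 239.1]
tcp_rot: [-3.141, 0.0, 0.048]
contact_force: [0.3, -0.5, -0.2]
opening: -0.0
grasp_force: 0.0
```

```bash
cat >> h.py <<'E'
def st():
    s=sense();d=s["eef_pos"][:2]-[584.9,-57.0];c,n=np.cos(.0484),np.sin(.0484)
    print("t%.2f book x %.1f y %.1f z %.1f"%(s["clock"],c*d[0]+n*d[1],-n*d[0]+c*d[1],s["eef_pos"][2]),"yaw %.3f"%s["tcp_rot"][2],"F",s["contact_force"].round(1),"op %.2f"%s["opening"])
E
python3 -c "
from h import *
import rig;print([n for n in dir(rig) if n[0]!='_'],getattr(rig,'tcp_to_tips',None));st()"
```

```text
['MotionError', 'grab_frame', 'sense', 'sign_off', 'tcp_to_tips'] 8.0
t1.43 book x -125.5 y -252.7 z 239.1 yaw 0.048 F [ 0.3 -0.5 -0.2] op -0.00
```

Emit:
{"method": "step_arm", "body": {
  "motion": [
    {"claw": 0,"delta_pos": [28,-24,0],"turn": 0},
    {"claw": 0,"delta_pos": [28,-24,15],"turn": 0},
    {"claw": 0,"delta_pos": [28,-20,25],"turn": 0},
    {"claw": 0,"delta_pos": [20,-10,30],"turn": 0},
    {"claw": 0,"delta_pos": [8,0,30],"turn": 0},
    {"claw": 0,"delta_pos": [0,0,25],"turn": 0},
    {"claw": 0,"delta_pos": [0,0,15],"turn": 0},
    {"claw": 0,"delta_pos": [0,0,0],"turn": 0}
  ]
}}

```text
clock: 2.1
eef_pos: [576.0, -232.9, 95.6]
tcp_rot: [-3.139, 0.006, 0.048]
contact_force: [-0.4, 0.1, -0.9]
opening: 0.001
grasp_force: 0.0
```

```bash
python3 - <<'E'
from h import *
st()
a=grab_frame("side")["img"][90:270,260:420,::-1];b=grab_frame("top")["img"][130:310,240:470,::-1]
cv2.imwrite("pics/c1.png",cv2.resize(np.hstack([a,b]),None,fx=2,fy=2,interpolation=cv2.INTER_CUBIC))
E
```

```text
t2.10 book x -17.4 y -175.3 z 95.6 yaw 0.048 F [-0.4  0.1 -0.9] op 0.00
```

View pics/c1.png

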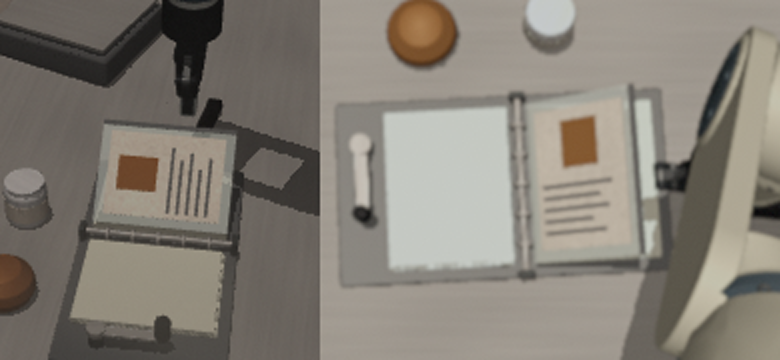

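Emit:
{"method": "step_arm", "body": {
  "motion": [
    {"claw": 0,"delta_pos": [8,-14,0],"turn": 0},
    {"claw": 0,"delta_pos": [8,-14,0],"turn": 0},
    {"claw": 0,"delta_pos": [0,-10,0],"turn": 0},
    {"claw": 0,"delta_pos": [0,-10,-4],"turn": 0},
    {"claw": 0,"delta_pos": [0,-10,-7],"turn": 0},
    {"claw": 0,"delta_pos": [0,-10,-8],"turn": 0},
    {"claw": 0,"delta_pos": [0,-10,-5],"turn": 0},
    {"claw": 0,"delta_pos": [0,0,0],"turn": 0}
  ]
}}

```text
clock: 2.87
eef_pos: [592.0, -155.6, 127.3]
tcp_rot: [3.139, -0.004, 0.049]
contact_force: [0.7, -3.0, 3.2]
opening: -0.002
grasp_force: 1.3
```

```bash
python3 - <<'E'
from h import *
st()
a=grab_frame("side")["img"][90:270,260:420,::-1];b=grab_frame("top")["img"][130:310,240:470,::-1]
cv2.imwrite("pics/c2.png",cv2.resize(np.hstack([a,b]),None,fx=2,fy=2,interpolation=cv2.INTER_CUBIC))
E
```

```text
t2.87 book x 2.3 y -98.9 z 127.3 yaw 0.049 F [ 0.7 -3.   3.2] op -0.00
```

View pics/c2.png

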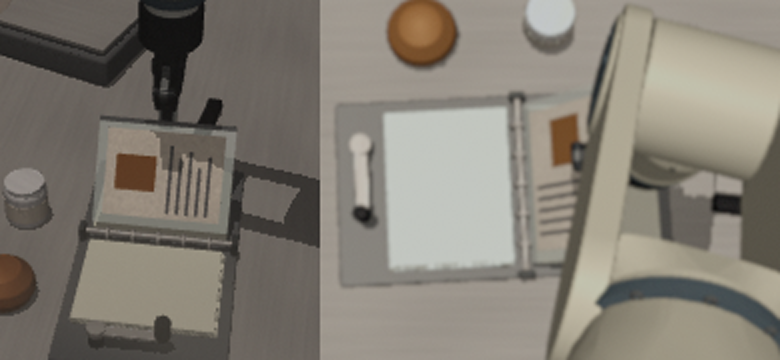

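```bash
python3 - <<'E'
from h import *
f=grab_frame("side");c,s=np.cos(.0484),np.sin(.0484)
W=lambda X,Y,Z:[584.9+c*X-s*Y,-57+s*X+c*Y,Z]
for a in(.72,.8,.9,1):print(a,proj(f,[W(85,-145*np.cos(a),22+145*np.sin(a)),W(-85,-145*np.cos(a),22+145*np.sin(a)),W(0,-145*np.cos(a),22+145*np.sin(a))]).round(1).tolist())
print("tip",proj(f,[W(2,-84.5,119),W(2,-99,119),W(2,-99,150)]).round(1).tolist())
cv2.imwrite("pics/z.png",cv2.resize(f["img"][120:220,290:400,::-1],None,fx=7,fy=6,interpolation=cv2.INTER_CUBIC))
E
```

```text
0.72 [[311.4, 149.3], [378.0, 155.1], [344.5, 152.2]]
0.8 [[310.9, 148.4], [378.0, 154.3], [344.2, 151.4]]
0.9 [[310.0, 147.9], [378.0, 153.9], [343.8, 150.8]]
1 [[309.2, 147.9], [378.0, 153.9], [343.3, 150.9]]
tip [[342.5, 157.5], [343.2, 154.0], [343.5, 144.0]]
```

View pics/z.png

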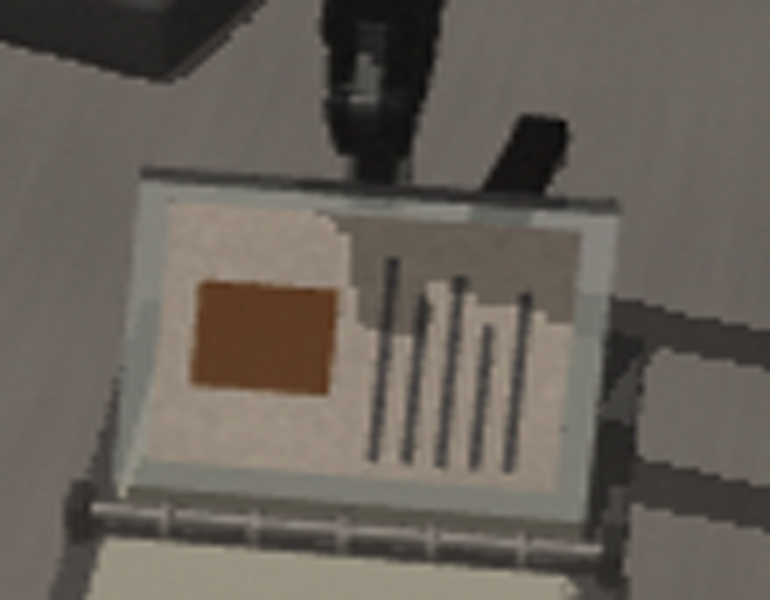

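The fingertip is behind the raised leaf: the leaf edge, at crop rows 170–205, hides it. The leaf is now at about 0.9 rad, so I'll keep pushing.

Emit:
{"method": "step_arm", "body": {
  "motion": [
    {"claw": 0,"delta_pos": [0,-8,0],"turn": 0},
    {"claw": 0,"delta_pos": [0,-10,0],"turn": 0},
    {"claw": 0,"delta_pos": [0,-10,-1],"turn": 0},
    {"claw": 0,"delta_pos": [0,-10,-2],"turn": 0},
    {"claw": 0,"delta_pos": [0,-10,-3],"turn": 0},
    {"claw": 0,"delta_pos": [0,-10,-3],"turn": 0},
    {"claw": 0,"delta_pos": [0,-10,-2],"turn": 0},
    {"claw": 0,"delta_pos": [0,-8,-2],"turn": 0}
  ]
}}

```text
clock: 3.68
eef_pos: [586.6, -78.7, 137.3]
tcp_rot: [-3.141, 0.0, 0.048]
contact_force: [1.0, -1.4, -2.0]
opening: 0.005
grasp_force: 0.8
```

```bash
python3 -c "
from h import *
st()"
```

```text
t3.68 book x 0.7 y -21.8 z 137.3 yaw 0.048 F [ 1.  -1.4 -2. ] op 0.00
```

Emit:
{"method": "step_arm", "body": {
  "motion": [
    {"claw": 0,"delta_pos": [0,-10,-1],"turn": 0},
    {"claw": 0,"delta_pos": [0,-10,0],"turn": 0},
    {"claw": 0,"delta_pos": [0,-10,1],"turn": 0},
    {"claw": 0,"delta_pos": [0,-10,3],"turn": 0},
    {"claw": 0,"delta_pos": [0,-10,4],"turn": 0},
    {"claw": 0,"delta_pos": [0,-9,5],"turn": 0},
    {"claw": 0,"delta_pos": [0,-6,4],"turn": 0},
    {"claw": 0,"delta_pos": [0,0,0],"turn": 0}
  ]
}}

```text
clock: 4.35
eef_pos: [583.2, -13.3, 119.5]
tcp_rot: [-3.141, 0.002, 0.049]
contact_force: [0.1, 0.1, 0.3]
opening: -0.003
grasp_force: 0.0
```

```bash
python3 - <<'E'
from h import *
st()
a=grab_frame("side")["img"][90:290,240:420,::-1];b=grab_frame("top")["img"][110:310,240:440,::-1]
cv2.imwrite("pics/c3.png",cv2.resize(np.hstack([a,b]),None,fx=2,fy=2,interpolation=cv2.INTER_CUBIC))
E
```

```text
t4.35 book x 0.5 y 43.8 z 119.5 yaw 0.049 F [0.1 0.1 0.3] op -0.00
```

View pics/c3.png

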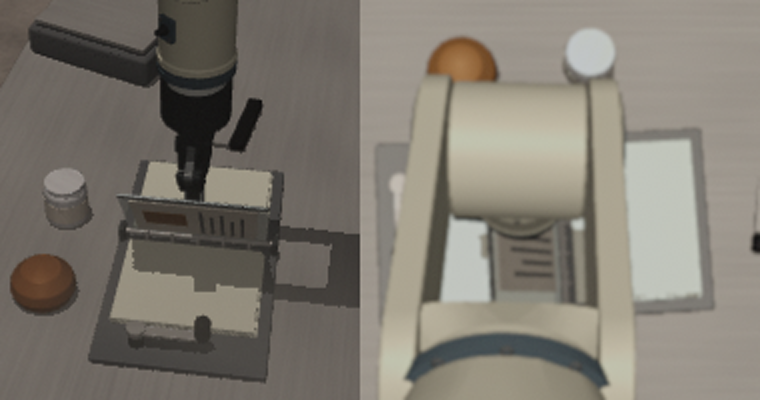

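Emit:
{"method": "step_arm", "body": {
  "motion": [
    {"claw": 0,"delta_pos": [0,-7,4],"turn": 0},
    {"claw": 0,"delta_pos": [0,-8,6],"turn": 0},
    {"claw": 0,"delta_pos": [0,-7,6],"turn": 0},
    {"claw": 0,"delta_pos": [0,-6,8],"turn": 0},
    {"claw": 0,"delta_pos": [0,-5,8],"turn": 0},
    {"claw": 0,"delta_pos": [0,-5,9],"turn": 0},
    {"claw": 0,"delta_pos": [0,-4,9],"turn": 0},
    {"claw": 0,"delta_pos": [0,-3,8],"turn": 0}
  ]
}}

```text
clock: 5.12
eef_pos: [581.5, 30.8, 61.5]
tcp_rot: [-3.141, 0.001, 0.048]
contact_force: [1.1, -0.3, 0.7]
opening: 0.008
grasp_force: 0.5
```

```bash
python3 -c "
from h import *
st()"
```

```text
t5.12 book x 0.8 y 87.9 z 61.5 yaw 0.048 F [ 1.1 -0.3  0.7] op 0.01
```

Emit:
{"method": "step_arm", "body": {
  "motion": [
    {"claw": 0,"delta_pos": [0,-3,6],"turn": 0},
    {"claw": 0,"delta_pos": [0,-2,7],"turn": 0},
    {"claw": 0,"delta_pos": [0,-1,6],"turn": 0},
    {"claw": 0,"delta_pos": [0,-1,5],"turn": 0},
    {"claw": 0,"delta_pos": [0,0,3],"turn": 0},
    {"claw": 0,"delta_pos": [0,0,2],"turn": 0},
    {"claw": 0,"delta_pos": [0,0,0],"turn": 0}
  ]
}}

```text
clock: 5.7
eef_pos: [581.4, 37.1, 33.5]
tcp_rot: [-3.142, 0.0, 0.048]
contact_force: [-0.1, 0.4, -0.1]
opening: -0.002
grasp_force: 0.0
```

```bash
python3 -c "
from h import *
st()"
```

```text
t5.70 book x 1.0 y 94.2 z 33.5 yaw 0.048 F [-0.1  0.4 -0.1] op -0.00
```

Emit:
{"method": "step_arm", "body": {
  "motion": [
    {"claw": 0,"delta_pos": [0,0,1],"turn": 0},
    {"claw": 0,"delta_pos": [0,0,1],"turn": 0},
    {"claw": 0,"delta_pos": [0,0,0.5],"turn": 0},
    {"claw": 0,"delta_pos": [0,0,0],"turn": 0},
    {"claw": 0,"delta_pos": [0,0,0],"turn": 0},
    {"claw": 0,"delta_pos": [0,0,0],"turn": 0}
  ]
}}

```text
clock: 6.2
eef_pos: [581.8, 37.1, 32.6]
tcp_rot: [3.142, -0.001, 0.048]
contact_force: [-4.0, -1.5, 12.2]
opening: -0.001
grasp_force: 6.0
```

```bash
python3 -c "
from h import *
st()"
```

```text
t6.20 book x 1.4 y 94.2 z 32.6 yaw 0.048 F [-4.  -1.5 12.2] op -0.00
```

Emit:
{"method": "step_arm", "body": {
  "motion": [
    {"claw": 0,"delta_pos": [0,0,-8],"turn": 0},
    {"claw": 0,"delta_pos": [0,0,-20],"turn": 0},
    {"claw": 0,"delta_pos": [0,-5,-25],"turn": 0},
    {"claw": 0,"delta_pos": [-8,-25,-6],"turn": 0},
    {"claw": 0,"delta_pos": [-8,-28,0],"turn": 0},
    {"claw": 0,"delta_pos": [-7,-30,0],"turn": 0},
    {"claw": 0,"delta_pos": [-3,-25,0],"turn": 0},
    {"claw": 0,"delta_pos": [0,-5,0],"turn": 0}
  ]
}}

```text
clock: 6.87
eef_pos: [549.4, 156.9, 91.0]
tcp_rot: [-3.141, -0.001, 0.05]
contact_force: [-0.1, 0.1, 0.7]
opening: -0.002
grasp_force: 0.0
```

```bash
python3 - <<'E'
from h import *
st()
a=grab_frame("side")["img"][90:290,240:420,::-1];b=grab_frame("top")["img"][110:310,220:440,::-1]
cv2.imwrite("pics/c4.png",cv2.resize(np.hstack([a,b]),None,fx=2,fy=2,interpolation=cv2.INTER_CUBIC))
E
```

```text
t6.87 book x -25.1 y 215.4 z 91.0 yaw 0.050 F [-0.1  0.1  0.7] op -0.00
```

View pics/c4.png

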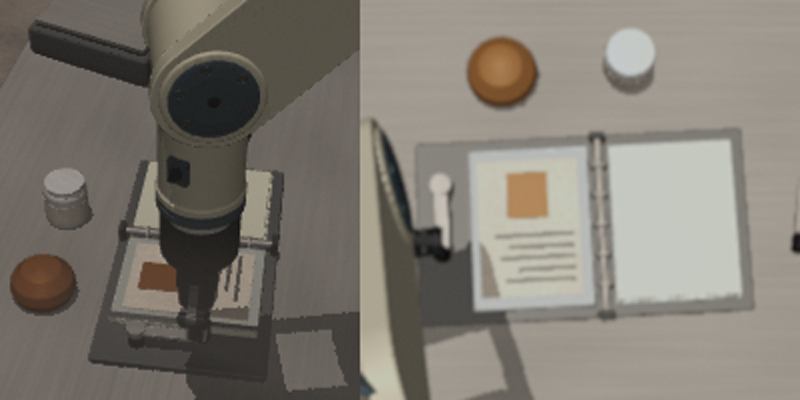

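The leaf now lies flat on the left page (top crop columns 470–590) and the keeper is still parked at about (440,215). Next I'll lower beyond the post and push it.

Emit:
{"method": "step_arm", "body": {
  "motion": [
    {"claw": 0,"delta_pos": [0,0,12],"turn": 0},
    {"claw": 0,"delta_pos": [0,0,20],"turn": 0},
    {"claw": 0,"delta_pos": [0,0,12],"turn": 0},
    {"claw": 0,"delta_pos": [0,0,3],"turn": 0},
    {"claw": 0,"delta_pos": [0,8,0],"turn": 0},
    {"claw": 0,"delta_pos": [0,8,0],"turn": 0},
    {"claw": 0,"delta_pos": [0,8,0],"turn": 0},
    {"claw": 0,"delta_pos": [0,6,0],"turn": 0}
  ]
}}

```text
clock: 7.63
eef_pos: [551.7, 122.6, 43.9]
tcp_rot: [-3.141, -0.001, 0.047]
contact_force: [1.0, 0.8, -0.8]
opening: -0.001
grasp_force: 0.5
```

```bash
python3 -c "
from h import *
st()"
```

```text
t7.63 book x -24.4 y 181.0 z 43.9 yaw 0.047 F [ 1.   0.8 -0.8] op -0.00
```

Emit:
{"method": "step_arm", "body": {
  "motion": [
    {"claw": 0,"delta_pos": [-2,8,0],"turn": 0},
    {"claw": 0,"delta_pos": [-2,8,0],"turn": 0},
    {"claw": 0,"delta_pos": [1,9,0],"turn": 0},
    {"claw": 0,"delta_pos": [1,9,0],"turn": 0},
    {"claw": 0,"delta_pos": [4,8,0],"turn": 0},
    {"claw": 0,"delta_pos": [4,8,0],"turn": 0},
    {"claw": 0,"delta_pos": [4,7,0],"turn": 0},
    {"claw": 0,"delta_pos": [0,0,0],"turn": 0}
  ]
}}

```text
clock: 8.3
eef_pos: [565.3, 66.1, 43.4]
tcp_rot: [3.141, -0.001, 0.047]
contact_force: [0.5, -0.7, 0.0]
opening: 0.002
grasp_force: 0.0
```

```bash
python3 -c "
from h import *
st()"
```

```text
t8.30 book x -13.6 y 123.9 z 43.4 yaw 0.047 F [ 0.5 -0.7  0. ] op 0.00
```

Emit:
{"method": "step_arm", "body": {
  "motion": [
    {"claw": 0,"delta_pos": [8,8,0],"turn": 0},
    {"claw": 0,"delta_pos": [8,8,0],"turn": 0},
    {"claw": 0,"delta_pos": [7,4,0],"turn": 0},
    {"claw": 0,"delta_pos": [8,4,0],"turn": 0},
    {"claw": 0,"delta_pos": [4,2,0],"turn": 0},
    {"claw": 0,"delta_pos": [4,1,0],"turn": 0},
    {"claw": 0,"delta_pos": [3,0,0],"turn": 0},
    {"claw": 0,"delta_pos": [0,0,0],"turn": 0}
  ]
}}

```text
clock: 8.97
eef_pos: [607.9, 42.5, 43.3]
tcp_rot: [3.142, -0.0, 0.048]
contact_force: [-0.5, -1.0, 0.2]
opening: 0.003
grasp_force: 0.0
```

```bash
python3 -c "
from h import *
st()"
```

```text
t8.97 book x 27.8 y 98.3 z 43.3 yaw 0.048 F [-0.5 -1.   0.2] op 0.00
```

Now I'll back off in -x, rise clear and look.

Emit:
{"method": "step_arm", "body": {
  "motion": [
    {"claw": 0,"delta_pos": [-8,0,0],"turn": 0},
    {"claw": 0,"delta_pos": [-12,0,0],"turn": 0},
    {"claw": 0,"delta_pos": [-10,0,-15],"turn": 0},
    {"claw": 0,"delta_pos": [-20,0,-30],"turn": 0},
    {"claw": 0,"delta_pos": [-35,0,-35],"turn": 0},
    {"claw": 0,"delta_pos": [-35,0,-35],"turn": 0},
    {"claw": 0,"delta_pos": [-30,0,-20],"turn": 0},
    {"claw": 0,"delta_pos": [0,0,0],"turn": 0}
  ]
}}

```text
clock: 9.63
eef_pos: [464.1, 35.8, 170.1]
tcp_rot: [-3.141, -0.001, 0.048]
contact_force: [0.7, -0.3, -0.5]
opening: -0.001
grasp_force: 0.0
```

```bash
python3 - <<'E'
from h import *
st()
a=grab_frame("side")["img"][90:290,240:420,::-1];b=grab_frame("top")["img"][110:310,220:440,::-1]
cv2.imwrite("pics/c5.png",cv2.resize(np.hstack([a,b]),None,fx=2,fy=2,interpolation=cv2.INTER_CUBIC))
E
```

```text
t9.63 book x -116.2 y 98.5 z 170.1 yaw 0.048 F [ 0.7 -0.3 -0.5] op -0.00
```

View pics/c5.png

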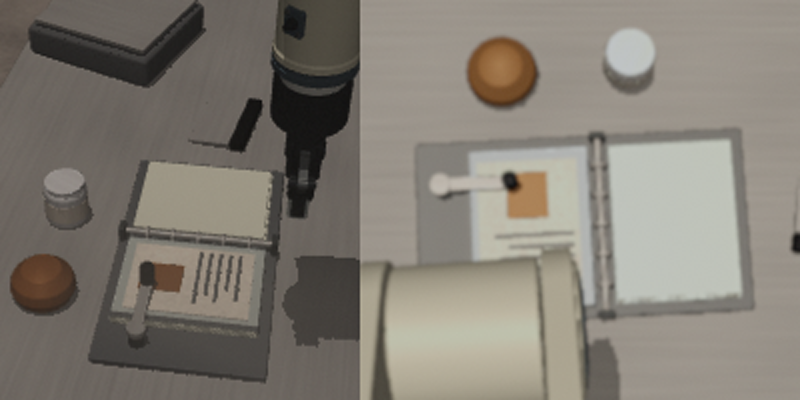

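The leaf is flat. The keeper arm runs from (440,185) to (510,181), parallel to the board edge, so it is fully in. The bun, tin and scraper have not moved.

```bash
python3 -c "
from rig import *
print(sign_off())"
```

```text
the job is handed in; nothing more can be done
None
```

The leaf is turned and pressed flat, the keeper is swung in over it to about 1.5 rad by eye from the picture, and the bun, tin and scraper look unmoved; I handed the job in at about 10 s on the robot's clock, and no verdict came back.

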